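# Index the cartridge stand over the stylus mirror

## Robot

A 7-joint arm with a two-finger parallel gripper is mounted at the origin on the work surface. World frame = base frame: x ahead of the robot, y to its left, z up, the work surface at z = 0. Lengths are in m, angles in rad, forces in N, time in s.
With the tool pointing down it reaches from about 0.425 to 0.875 m from the base axis. Payload 4.7 kg.
Tool frame: the origin (TCP) lies at the very end of the fingers, on their centre line; the grasp point (between the pads) lies 19 mm behind it (grasp_offset is the distance from the TCP to the grasp point, in m); z points along the fingers, y is the line along which they close (so a half turn about z gives the same grasp; the last joint's range is limited). The gripper opens to 87 mm and grips with 3 to 60 N. Pads are 19 mm wide; open, the fingers measure 117 mm over their backs; the gripper's body (75 mm by 190 mm) begins 51 mm behind the grasp point.
Start: joints at [1.19, 0.321, -0.07, 1.45, 0.023, 1.371, -0.057], TCP at [0.25, -0.6, 0.223] pointing down, gripper open.
Joint ranges: [-2.86, 2.86], [-0.3, 2.09], [-1.38, 1.24], [0.06, 2.45], [-1.56, 4.7], [0.09, 2.05], [-2.69, 2.69]. Speed limits (rad/s): [2.57, 2.57, 3.14, 3.14, 3.14, 3.14, 3.14].

## Interface

Orientations are given as a 3x3 rotation matrix whose columns are the frame's x, y, z axes.
In Python, from plant import sense, snapshot, finish_job, cut_out, grasp_offset gives the robot as it stands.
- The arm moves only by the tool step_arm, never from a script. Its arguments are lists of equal length, an entry for each row: "claw": the gripper's target within -1 to 1 (shut at 1, half-way at 0, fully open at -1); "dp": the shift along the world's x, y, z in mm, a list of three; "rot": the turn, a rotation vector about the world's x, y, z in rad, a list of three. In form: {"claw": [claw, ...], "dp": [[x, y, z], ...], "rot": [[rx, ry, rz], ...]}. A call has exactly 8 rows; each row shifts and turns the commanded pose from where the row before left it; what a row does not reach is not made up. A row lasts 1/10 s, in which the tool goes at most 50 mm and 8.59 degrees, less where a joint would pass 70% of its speed; a pose out of reach is approached as far as the arm can. A call is refused whole if a number of a shift passes 50 or a number of a turn 0.15, either way. A call with a gripper value outside its range is refused whole. The fingers move at their own pace and stop on an object; "grip_force" is the grip in N (left out, the last holds). Time passes only in rows, so rows that do not move let the fingers close, or fill a call up. It gives the time, the measured TCP pose, the force, the opening and the grip force at its end, in the units of the state.
- sense(): the state, without advancing time (a new reading comes with each control period).
- snapshot(name): name is "side" or "top" or "wrist"; returns a dict with "pixels" (384x512x3 uint8, red, green, blue), "fovy" (degrees; the focal length in pixels is half the picture's height over the tangent of half this angle, whatever the lens; pixels are square), "cx", "cy" (the principal point, pixels), "R" (3x3) and "t" (3): a world point X has camera coordinates R X + t. Camera axes: x right, y down, z forward; pixel columns grow to the right and rows downward; lengths in m; the calibration is good to about 2 mm. A picture is of the moment at which its call begins. There is no depth.
- finish_job(): hands the job in; it is judged then, once.
Trained networks look in a picture, given as the dict that the camera call returned (one of the last four; its "shot" number tells which), for a name from the list of things; names that differ only in an ending like _2 or _b are one class to them, and where a whole thing is asked for, a point or a joint stands for the part that bears it (a point fixed in the world has none). Each returns a list of dicts, best first, with "p" (0 to 1); they miss things now and then, are a little off and sometimes report something else, mostly with a low value. They report only what shows in the picture. A call takes as long as a camera call. They do not tell look-alikes from the thing itself.
- cut_out(picture, query): "mask" (384x512 bool, what is visible of it) and "pixel" ([column, row] in pixels, amid what is visible of it).
The state is a dict: "time_s": time; "joint_pos": joint angles; "qvel": joint speeds; "joint_torque": joint torques, N m; "position": TCP position; "tcp_rot": TCP orientation; "contact_force": force on the tool from outside, world axes, zero at the start; "ft_torque": the same for the moment, N m; "gripper_width": opening from 0.0 (shut) to 1.0 (fully open); "grip_force": force on a finger pad.
Only numpy, scipy, OpenCV 4.12 (cv2) and the standard library are available. Lean on these libraries where they do the work, as an engineer would, in place of code of your own. Each camera call takes 0.05 s, during which the arm holds its last target. There are 200 camera calls.

## Task

Pull up the spring plunger on the cartridge stand, swing its arm one hole round to the side where the round stylus mirror lies, so that the cartridge stands over the mirror, and let the plunger snap fully home in that hole. Do not shift the mirror.

Things in the scene. Friction and masses are not known exactly. Their poses are not given: they have to be found in the camera images.
- stand: Cartridge stand, fixed: aluminium index plate 155 x 150 mm, top at z = 30 mm. Origin on the bench under the arm's vertical pivot; plate spans x -30 to 125, y -75 to 75 mm. Three countersunk holes (27 mm mouth, 13 mm throat) on a 100 mm radius about the pivot: the middle one on its +x axis, the others 30 degrees to either side.
- swing_arm (a joint): Steel arm, 20 mm wide, top 54 mm above the bench (pivot cap 68), on the stand's pivot; black cartridge hangs at its end, 195 mm out, lowest point 25 mm up. Angle in rad: 0 = along the stand's +x, in the middle hole (every start); positive towards the stand's +y. Side holes at +0.524 and -0.524, stops at +-0.64. Turns freely when the pin is up.
- plunger (a joint): Plunger on the arm, 100 mm from pivot: dark upright round knob, 24 mm wide, from 68 to 94 mm above the bench when home, on an 18 mm collar. Value = pull-up in m: 0 home in a hole, 0.027 stop. Spring 4 N at 0, 8 N at 0.027. Arm locked below about 0.01; pin clears the plate at 0.021. Let go within 8 mm of a hole, the pin slides in and centres itself.
- mirror: Stylus mirror: flat round stainless disc, 46 mm wide, 6 mm thick, loose on the bench; origin under its centre. It lies where the cartridge hangs when the arm is in one side hole (stand frame x = 169, y = +98 or -98 mm). A square clear acrylic tray lies likewise on the other side; a record clamp, bamboo box and screwdriver, under 60 mm high, stand further off.
There are look-alikes about, which are no part of the job. There is more than one size of the mirror; the job needs the middle-sized.

How it is judged:
On the way:
1. the plunger is pulled up until its pin is clear of the plate (more than 19 mm) (value of joint plunger above 0.019 m), for 0.1 s.
At the end, for the whole second after the job is handed in: The swing arm stands in the hole on the mirror's side (within 0.044 rad of 0.524 rad to that side), the plunger is home (pulled up less than 4 mm) and the arm is at rest (((y of mirror in the frame of stand above 0 m and value of joint swing_arm between 0.48 and 0.57 rad) or (y of mirror in the frame of stand below 0 m and value of joint swing_arm between -0.57 and -0.48 rad)) and value of joint plunger below 0.004 m and velocity of joint swing_arm between -0.05 and 0.05 rad/s); the robot touches nothing.
It fails at once if the mirror is shifted more than 10 mm (distance of mirror from where it was at the start of the episode above 0.01 m).
It also fails if it takes over 32 s, if anything falls off the work surface, if the arm or the gripper's body presses on something with over 40 N, if the wrist force passes 120 N, or if a joint passes its speed limit or range.

## Working session

There is one attempt and no reset: what is moved stays moved. The work goes in short steps, Python scripts to look and compute and a tool call to move; the robot and the scene stay as the last step left them, time stands still between calls to the robot, and variables do not carry over. Pictures are saved under pics/ and viewed, at most 10 in all, crops included, and the job is handed in when it is done.

Besides the shell and the picture viewer there is one more tool, called after "Call:" by a JSON object that holds its "name" and its "arguments". step_arm: Moves the arm, as the interface text tells. Its arguments: {"type":"object","properties":{"claw":{"type":"array","items":{"type":"number"}},"dp":{"type":"array","items":{"type":"array","items":{"type":"number"}}},"rot":{"type":"array","items":{"type":"array","items":{"type":"number"}}},"grip_force":{"type":"number"}},"required":["claw","dp","rot"]}

```bash
mkdir -p pics; cat > h.py <<'E'
import numpy as np, cv2
from plant import *
def ray(p,px):
    f=p["pixels"].shape[0]/2/np.tan(np.radians(p["fovy"])/2)
    R=np.array(p["R"]);t=np.array(p["t"])
    d=R.T@np.array([(px[0]-p["cx"])/f,(px[1]-p["cy"])/f,1]);return -R.T@t,d
def onz(p,px,z):
    o,d=ray(p,px);return o+d*(z-o[2])/d[2]
def proj(p,X):
    f=p["pixels"].shape[0]/2/np.tan(np.radians(p["fovy"])/2)
    c=np.array(p["R"])@X+np.array(p["t"]);return np.array([p["cx"]+f*c[0]/c[2],p["cy"]+f*c[1]/c[2]])
def save(p,n,s=1): cv2.imwrite(f"pics/{n}.png",cv2.resize(p["pixels"][:,:,::-1],None,fx=s,fy=s))
E
python3 - <<'E'
from h import *
T=snapshot("top");S=snapshot("side")
cv2.imwrite("pics/top.png",cv2.resize(T["pixels"][:,:,::-1],(800,600)));cv2.imwrite("pics/side.png",cv2.resize(S["pixels"][:,:,::-1],(800,600)))
for n,p in (("top",T),("side",S)):
    for q,z in (("stand",.03),("swing_arm",.054),("plunger",.094),("mirror",.006)):
        for r in cut_out(p,q)[:4]:
            print(n,q,round(r["p"],2),np.round(r["pixel"]),np.round(onz(p,r["pixel"],z),3),r["mask"].sum())
print(sense())
E
```

```text
top stand 0.79 [332. 226.] [ 0.567 -0.08   0.03 ] 10447
top stand 0.65 [344. 194.] [ 0.617 -0.101  0.03 ] 251
top stand 0.19 [339. 196.] [ 0.613 -0.093  0.03 ] 2023
top swing_arm 0.73 [341. 198.] [ 0.606 -0.09   0.054] 2071
top plunger 0.77 [345. 192.] [ 0.608 -0.089  0.094] 237
top mirror 0.8 [283.  90.] [ 0.803 -0.008  0.006] 939
top mirror 0.69 [230. 138.] [0.718 0.083 0.006] 270
top mirror 0.62 [292. 141.] [ 0.712 -0.022  0.006] 538
side stand 0.67 [301. 183.] [ 0.565 -0.061  0.03 ] 6033
side swing_arm 0.57 [286. 164.] [ 0.598 -0.077  0.054] 1631
side plunger 0.63 [282. 147.] [ 0.602 -0.06   0.094] 270
side plunger 0.54 [217. 195.] [0.649 0.105 0.094] 303
side mirror 0.85 [214. 195.] [ 0.708 -0.013  0.006] 318
side mirror 0.79 [166. 188.] [ 0.8   -0.01   0.006] 580
side mirror 0.6 [184. 227.] [0.719 0.084 0.006] 215
{'time_s': 0.5, 'joint_pos': array([ 1.19011106,  0.32101975, -0.07008908,  1.45048065,  0.02256218,
        1.37082207, -0.05690839]), 'qvel': array([-1.08882612e-03, -5.28332684e-05,  9.56049137e-04,  1.57350814e-03,
        3.65536906e-05,  8.77163282e-04, -1.32696276e-03]), 'joint_torque': array([-3.31772617e-04, -4.90606749e+01, -4.02701860e-01, -3.12463903e+01,
       -6.36355625e-02,  3.46552616e-02,  1.46994353e-05]), 'position': array([ 0.24998701, -0.60002661,  0.22258332]), 'tcp_rot': array([[ 9.23082128e-01,  3.84602892e-01,  1.18393085e-05],
       [ 3.84602892e-01, -9.23082127e-01, -5.53633228e-05],
       [-1.03642400e-05,  5.56583261e-05, -9.99999998e-01]]), 'contact_force': array([ 0.25847094,  0.9835095 , -0.30314356]), 'ft_torque': array([ 0.04201674, -0.0210572 ,  0.00113772]), 'grip_force': 0.0, 'gripper_width': 1.001207062789117}
```

View pics/top.png

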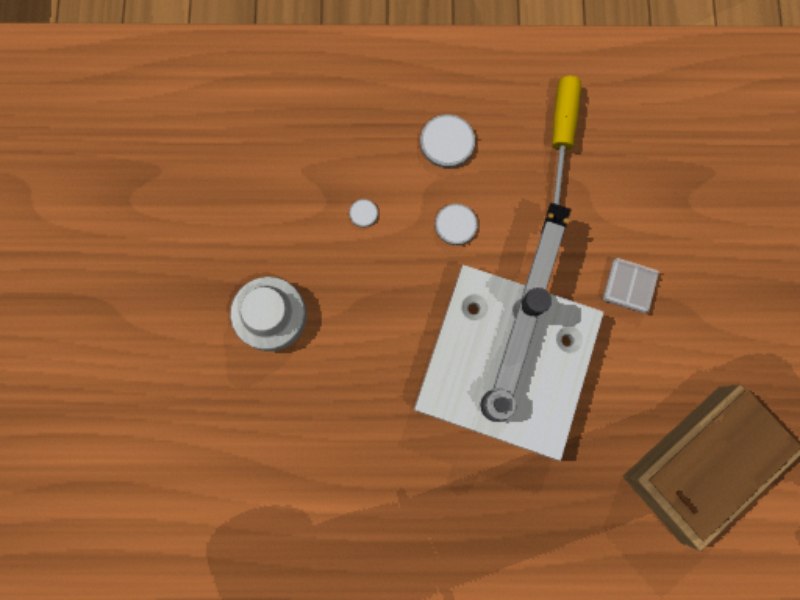

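View pics/side.png

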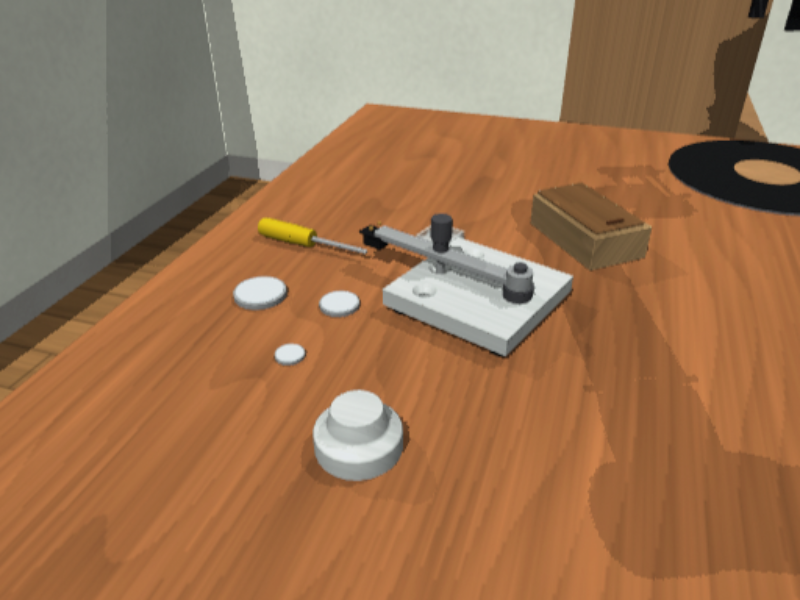

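The top picture shows the knob at (537,301), the pivot cap at (500,404), and the tray on the right at (631,286). There are three mirror-like discs: large (448,140), middle (456,224) and small (363,213). The middle one fits, since it lies beside the plate where the cartridge will hang. I'll confirm this by size, position and a crop.

```bash
python3 - <<'E'
from h import *
from scipy.optimize import least_squares
T=snapshot("top");S=snapshot("side")
for r in cut_out(T,"mirror")[:3]:
    o=onz(T,r["pixel"],.006);e=onz(T,np.array(r["pixel"])+[1,0],.006)
    print(r["pixel"],o.round(4),"dia mm",1000*2*np.sqrt(r["mask"].sum()/np.pi)*np.linalg.norm(e-o))
def knob(p,n):
    r=cut_out(p,"plunger")[0];m=r["mask"];ys,xs=np.where(m);print(n,r["pixel"],xs.min(),xs.max(),ys.min(),ys.max());return m
knob(T,"T");knob(S,"S")
s=512/800
piv=onz(T,np.array([502,405])*s,.068); kn=onz(T,np.array([538,300])*s,.094)
cor=[onz(T,np.array(c)*s,.03) for c in ([464,265],[604,311],[562,460],[415,409])]
loc=np.array([[.125,.075],[.125,-.075],[-.03,-.075],[-.03,.075]])
C=np.array(cor)[:,:2]
f=lambda v:(loc@np.array([[np.cos(v[2]),np.sin(v[2])],[-np.sin(v[2]),np.cos(v[2])]])+v[:2]-C).ravel()
v=least_squares(f,[piv[0],piv[1],0]).x
print("piv",piv,"kn",kn,"fit",v,"res",f(v).round(4)*1000)
P=lambda x,y:np.array([v[0]+x*np.cos(v[2])-y*np.sin(v[2]),v[1]+x*np.sin(v[2])+y*np.cos(v[2])])
print("plunger",P(.1,0),"mirror+",P(.169,.098),"mirror-",P(.169,-.098))
for X in [(*P(.1,0),.094),(*P(.1,0),.068),(*P(0,0),.068)]: print(X[2],proj(T,np.array(X)),proj(S,np.array(X)))
th=np.radians(30);print("target plunger",P(.1*np.cos(th),.1*np.sin(th)))
a=T["pixels"][70:220,210:390];b=S["pixels"][110:250,150:340]
cv2.imwrite("pics/crop.png",np.vstack([cv2.resize(a,(400,300)),cv2.resize(b,(400,300))])[:,:,::-1])
E
```

```text
[287.4, 88.4] [ 0.806  -0.0156  0.006 ] dia mm 60.066215630557984
[289.7, 141.0] [ 0.7117 -0.0182  0.006 ] dia mm 44.56103791420212
[228.6, 134.8] [0.7223 0.0847 0.006 ] dia mm 30.936724437816412Traceback (most recent call last):
  File "<stdin>", line 9, in <module>
  File "<stdin>", line 8, in knob
IndexError: list index out of range
```

```bash
python3 - <<'E'
from h import *
from scipy.optimize import least_squares
T=snapshot("top");S=snapshot("side")
for n,p in (("T",T),("S",S)):
    for r in cut_out(p,"plunger")[:2]:
        ys,xs=np.where(r["mask"]);print(n,r["p"],r["pixel"],xs.min(),xs.max(),ys.min(),ys.max())
s=512/800
piv=onz(T,np.array([502,405])*s,.068); kn=onz(T,np.array([538,300])*s,.094)
cor=[onz(T,np.array(c)*s,.03) for c in ([464,265],[604,311],[562,460],[415,409])]
loc=np.array([[.125,.075],[.125,-.075],[-.03,-.075],[-.03,.075]])
C=np.array(cor)[:,:2]
f=lambda v:(loc@np.array([[np.cos(v[2]),np.sin(v[2])],[-np.sin(v[2]),np.cos(v[2])]])+v[:2]-C).ravel()
v=least_squares(f,[piv[0],piv[1],0]).x
print("piv",piv,"kn",kn,"fit",v,"res",f(v).round(4)*1000)
P=lambda x,y:np.array([v[0]+x*np.cos(v[2])-y*np.sin(v[2]),v[1]+x*np.sin(v[2])+y*np.cos(v[2])])
print("plunger",P(.1,0),"mirror+",P(.169,.098),"mirror-",P(.169,-.098))
for X in [(*P(.1,0),.094),(*P(.1,0),.068),(*P(0,0),.068)]: print(X[2],proj(T,np.array(X)),proj(S,np.array(X)))
th=np.radians(30);print("target plunger",P(.1*np.cos(th),.1*np.sin(th)))
a=T["pixels"][70:220,210:390];b=S["pixels"][110:250,150:340]
cv2.imwrite("pics/crop.png",np.vstack([cv2.resize(a,(360,300)),cv2.resize(b,(360,265))])[:,:,::-1])
E
```

```text
T 0.8 [346.2, 194.3] 334 352 184 201
S 0.54 [281.6, 146.4] 276 289 137 175
piv [ 0.51443565 -0.05573775  0.068     ] kn [ 0.60896184 -0.08742504  0.094     ] fit [ 0.5150637  -0.05704894 -0.32871396] res [ 0.8  0.5 -0.1 -0.4 -0.3  0.2 -0.4 -0.3]
plunger [ 0.60970953 -0.08933156] mirror+ [ 0.70665211 -0.01885365] mirror- [ 0.64337819 -0.20435947]
0.094 [345.62610638 191.48988065] [281.65189234 138.75747815]
0.068 [341.88825622 194.57929388] [281.23590394 152.21999261]
0.068 [322.16947149 258.76232491] [332.10542944 169.48727423]
target plunger [ 0.6131707  -0.03768359]
```

View pics/crop.png

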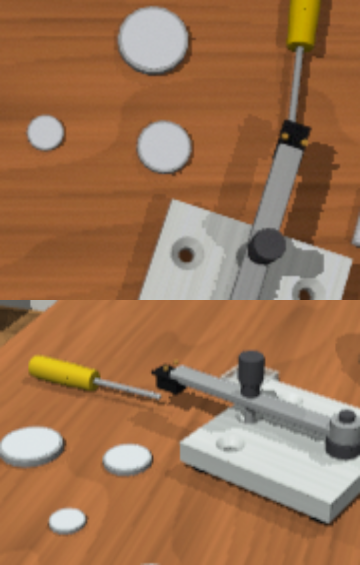

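The crop shows the middle-sized disc (≈45 mm across, world ≈0.712, −0.018). It is next to the plate's +y hole, where the cartridge will hang at +0.524 (predicted 0.707, −0.019), so the arm swings towards +y. I'm moving above the knob now.

Call:
{"name": "step_arm", "arguments": {"claw": [-1,-1,-1,-1,-1,-1,-1,-1], "dp": [[22,32,0],[22,32,0],[22,32,0],[22,32,0],[22,32,0],[22,32,0],[22,32,0],[22,32,0]], "rot": [[0,0,-0.045],[0,0,-0.045],[0,0,-0.045],[0,0,-0.045],[0,0,-0.045],[0,0,-0.045],[0,0,-0.045],[0,0,-0.045]]}}

```text
time_s: 1.7
position: [0.4267, -0.3427, 0.2229]
tcp_rot: [[0.999, 0.033, 0.0], [0.033, -0.999, -0.001], [0.0, 0.001, -1.0]]
contact_force: [0.2, -0.6, 0.2]
gripper_width: 0.995
grip_force: 0.0
```

Call:
{"name": "step_arm", "arguments": {"claw": [-1,-1,-1,-1,-1,-1,-1,-1], "dp": [[22,32,0],[22,32,0],[22,32,0],[22,32,0],[22,32,0],[24,32,0],[25,30,0],[0,0,0]], "rot": [[0,0,-0.045],[0,0,-0.045],[0,0,-0.045],[0,0,-0.045],[0,0,-0.045],[0,0,-0.045],[0,0,-0.045],[0,0,-0.045]]}}

```text
time_s: 2.5
position: [0.5879, -0.1146, 0.2227]
tcp_rot: [[0.95, -0.312, 0.002], [-0.312, -0.95, 0.004], [0.001, -0.005, -1.0]]
contact_force: [-0.3, 0.8, 0.8]
gripper_width: 1.0
grip_force: 0.0
```

```bash
python3 - <<'E'
from h import *
W=snapshot("wrist");s=sense();print(s["position"],s["tcp_rot"].round(3),s["contact_force"].round(2),s["time_s"])
save(W,"w1")
for r in cut_out(W,"plunger")[:2]:
    ys,xs=np.where(r["mask"]);print(r["p"],r["pixel"],xs.min(),xs.max(),ys.min(),ys.max(),onz(W,r["pixel"],.094))
print(proj(W,np.array([.609,-.0885,.094])),proj(W,np.array([.609,-.0885,.068])))
E
```

```text
[ 0.58638826 -0.11801223  0.22250668] [[ 0.948 -0.317  0.   ]
 [-0.317 -0.948  0.002]
 [-0.    -0.002 -1.   ]] [-0.29 -0.75  1.14] 2.55
0.72 [227.7, 163.8] 213 238 151 178 [ 0.60986133 -0.09225913  0.094     ]
[224.39535062 165.77764774] [226.90100701 160.31596961]
```

View pics/w1.png

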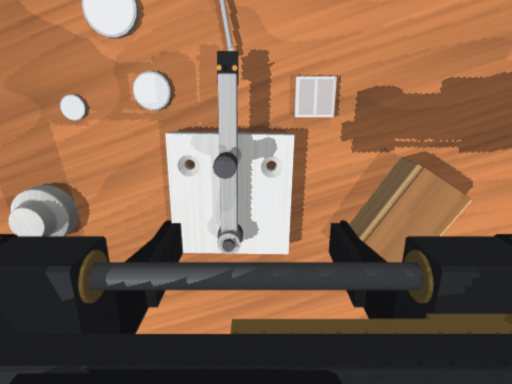

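The wrist picture shows the knob at (225,165), matching its predicted place at world (0.609, −0.089), with the pads closing across the arm. I'll go down around it.

Call:
{"name": "step_arm", "arguments": {"claw": [-1,-1,-1,-1,-1,-1,-1,-1], "dp": [[12,16,0],[12,16,0],[0,0,-20],[0,0,-20],[0,0,-20],[0,0,-20],[0,0,-20],[0,0,0]], "rot": [[0,0,0],[0,0,0],[0,0,0],[0,0,0],[0,0,0],[0,0,0],[0,0,0],[0,0,0]]}}

```text
time_s: 3.4
position: [0.6062, -0.0917, 0.1195]
tcp_rot: [[0.947, -0.321, -0.006], [-0.321, -0.947, 0.0], [-0.006, 0.002, -1.0]]
contact_force: [-0.6, -0.3, 0.0]
gripper_width: 0.997
grip_force: 0.0
```

```bash
python3 - <<'E'
from h import *
S=snapshot("side");s=sense();print(s["position"],s["tcp_rot"].round(3),s["contact_force"].round(2),s["time_s"])
E
```

```text
[ 0.607522   -0.09141938  0.12143631] [[ 0.947 -0.321 -0.003]
 [-0.321 -0.947 -0.   ]
 [-0.003  0.001 -1.   ]] [1.13 0.22 0.54] 3.45
```

Call:
{"name": "step_arm", "arguments": {"claw": [-1,-1,-1,-1,-1,1,1,1], "dp": [[2,2,-18],[0,0,-18],[0,0,-19],[0,0,0],[0,0,0],[0,0,0],[0,0,0],[0,0,0]], "rot": [[0,0,0],[0,0,0],[0,0,0],[0,0,0],[0,0,0],[0,0,0],[0,0,0],[0,0,0]], "grip_force": 40}}

```text
time_s: 4.25
position: [0.6116, -0.0881, 0.0686]
tcp_rot: [[0.948, -0.319, 0.001], [-0.319, -0.948, -0.0], [0.002, -0.0, -1.0]]
contact_force: [1.0, -0.5, 0.5]
gripper_width: 0.807
grip_force: 0.0
```

Call:
{"name": "step_arm", "arguments": {"claw": [1,1,1,1,1,1,1,1], "dp": [[0,0,0],[0,0,0],[0,0,0],[0,0,0],[0,0,0],[0,0,0],[0,0,0],[0,0,0]], "rot": [[0,0,0],[0,0,0],[0,0,0],[0,0,0],[0,0,0],[0,0,0],[0,0,0],[0,0,0]]}}

```text
time_s: 5.05
position: [0.611, -0.0881, 0.0676]
tcp_rot: [[0.948, -0.319, -0.0], [-0.319, -0.948, -0.0], [-0.0, 0.0, -1.0]]
contact_force: [0.1, 1.1, 0.2]
gripper_width: 0.259
grip_force: 40.0
```

Gripped. Next I pull it up 24 mm.

Call:
{"name": "step_arm", "arguments": {"claw": [1,1,1,1,1,1,1,1], "dp": [[0,0,4],[0,0,4],[0,0,4],[0,0,4],[0,0,4],[0,0,4],[0,0,0],[0,0,0]], "rot": [[0,0,0],[0,0,0],[0,0,0],[0,0,0],[0,0,0],[0,0,0],[0,0,0],[0,0,0]]}}

```text
time_s: 5.85
position: [0.6108, -0.0881, 0.0914]
tcp_rot: [[0.948, -0.32, -0.0], [-0.32, -0.948, -0.0], [-0.0, 0.0, -1.0]]
contact_force: [3.2, -0.6, -8.0]
gripper_width: 0.269
grip_force: 40.0
```

```bash
python3 - <<'E'
from h import *
S=snapshot("side");s=sense();print(s["position"],s["contact_force"].round(2),s["gripper_width"],s["time_s"])
cv2.imwrite("pics/s2.png",cv2.resize(S["pixels"][90:230,180:390,::-1],(780,520)))
v=np.array([.5142,-.0565,-.3287])
# arc waypoints from actual start, about pivot estimate
p0=s["position"][:2];r=p0-v[:2];print("radius",np.linalg.norm(r),"ang",np.arctan2(r[1],r[0]))
a0=np.arctan2(r[1],r[0])
a=np.linspace(0,np.radians(30),13);w=v[:2]+.1*np.c_[np.cos(a0+a),np.sin(a0+a)];print((np.diff(w,axis=0)*1000).round(1).tolist(),w[-1])
E
```

```text
[ 0.61082521 -0.0880888   0.09129912] [ 3.58 -0.58 -7.64] 0.2674628193401958 5.9
radius 0.10165767374037822 ang -0.3159682627743112
[[1.3, 4.2], [1.1, 4.2], [0.9, 4.3], [0.7, 4.3], [0.5, 4.3], [0.3, 4.4], [0.1, 4.4], [-0.0, 4.4], [-0.2, 4.4], [-0.4, 4.3], [-0.6, 4.3], [-0.8, 4.3]] [ 0.61205221 -0.03588581]
```

View pics/s2.png

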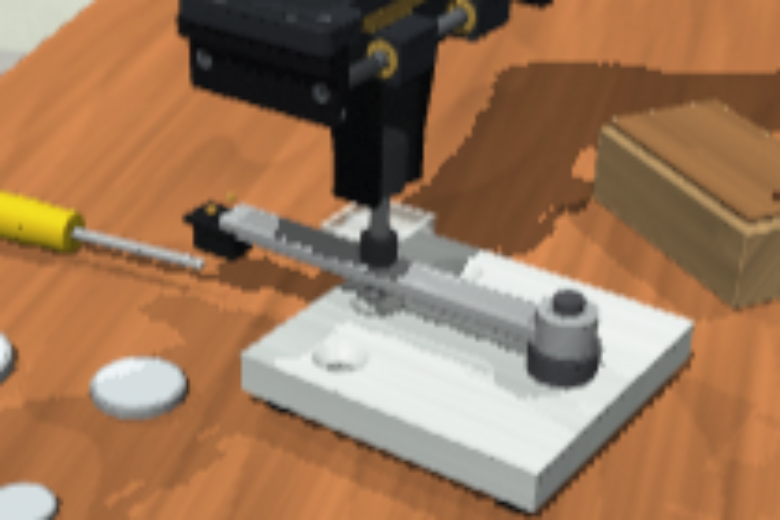

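The picture shows the plunger rod drawn up out of the collar, and the force is −8 N, as expected for the spring. Next is the 30° arc towards +y.

Call:
{"name": "step_arm", "arguments": {"claw": [1,1,1,1,1,1,1,1], "dp": [[1.3,4.2,0],[1.1,4.2,0],[0.9,4.3,0],[0.7,4.3,0],[0.5,4.3,0],[0.3,4.4,0],[0.1,4.4,0],[0,0,0]], "rot": [[0,0,0.0436],[0,0,0.0436],[0,0,0.0436],[0,0,0.0436],[0,0,0.0436],[0,0,0.0436],[0,0,0.0436],[0,0,0]]}}

```text
time_s: 6.7
position: [0.616, -0.0571, 0.0914]
tcp_rot: [[1.0, -0.018, 0.0], [-0.018, -1.0, 0.0], [0.0, -0.0, -1.0]]
contact_force: [2.7, 0.2, -9.0]
gripper_width: 0.264
grip_force: 40.0
```

Call:
{"name": "step_arm", "arguments": {"claw": [1,1,1,1,1,1,1,1], "dp": [[0,4.4,0],[-0.2,4.4,0],[-0.4,4.3,0],[-0.6,4.3,0],[-0.8,4.3,0],[0,0,0],[0,0,0],[0,0,0]], "rot": [[0,0,0.0436],[0,0,0.0436],[0,0,0.0436],[0,0,0.0436],[0,0,0.0436],[0,0,0],[0,0,0],[0,0,0]]}}

```text
time_s: 7.5
position: [0.6141, -0.0361, 0.0916]
tcp_rot: [[0.981, 0.195, 0.0], [0.195, -0.981, 0.001], [0.0, -0.0, -1.0]]
contact_force: [4.0, 1.9, -7.6]
gripper_width: 0.266
grip_force: 40.0
```

```bash
python3 - <<'E'
from h import *
S=snapshot("side");W=snapshot("wrist");s=sense();print(s["position"],s["contact_force"].round(2),s["gripper_width"],s["time_s"])
cv2.imwrite("pics/s3.png",cv2.resize(S["pixels"][90:230,180:390,::-1],(780,520)))
E
```

```text
[ 0.61404889 -0.03609899  0.09160016] [ 3.37  1.73 -8.54] 0.2604228245760999 7.6
```

View pics/s3.png

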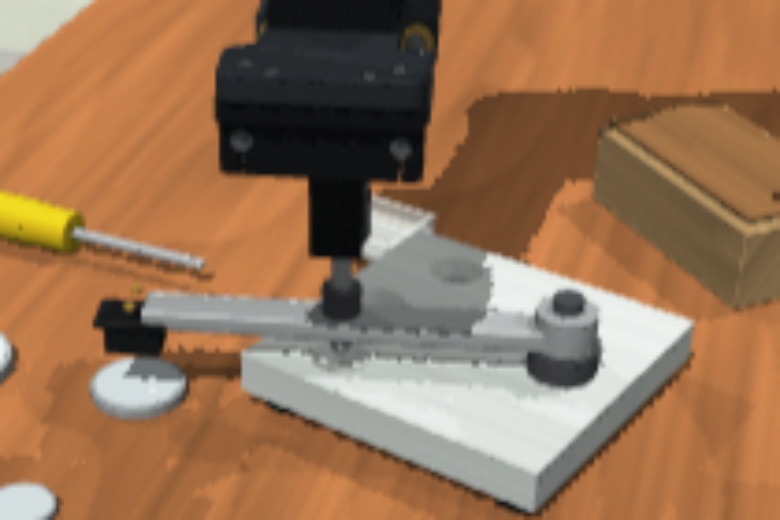

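The cartridge now hangs over the mirror at (140,385), which hasn't moved. I'll lower the plunger most of the way, let it go, and withdraw upwards.

Call:
{"name": "step_arm", "arguments": {"claw": [1,1,1,1,1,1,-1,-1], "dp": [[0,0,-4],[0,0,-4],[0,0,-4],[0,0,-4],[0,0,-3],[0,0,0],[0,0,0],[0,0,0]], "rot": [[0,0,0],[0,0,0],[0,0,0],[0,0,0],[0,0,0],[0,0,0],[0,0,0],[0,0,0]]}}

```text
time_s: 8.4
position: [0.6136, -0.037, 0.0734]
tcp_rot: [[0.981, 0.196, -0.001], [0.196, -0.981, -0.001], [-0.001, 0.001, -1.0]]
contact_force: [0.5, -0.1, -0.1]
gripper_width: 0.373
grip_force: 0.0
```

Call:
{"name": "step_arm", "arguments": {"claw": [-1,-1,-1,-1,-1,-1,-1,-1], "dp": [[0,0,0],[0,0,0],[0,0,0],[0,0,0],[0,0,0],[0,0,0],[0,0,0],[0,0,0]], "rot": [[0,0,0],[0,0,0],[0,0,0],[0,0,0],[0,0,0],[0,0,0],[0,0,0],[0,0,0]]}}

```text
time_s: 9.2
position: [0.6139, -0.0362, 0.0726]
tcp_rot: [[0.98, 0.197, -0.0], [0.197, -0.98, -0.0], [-0.0, 0.0, -1.0]]
contact_force: [-0.2, 0.4, 0.0]
gripper_width: 0.985
grip_force: 0.0
```

Call:
{"name": "step_arm", "arguments": {"claw": [-1,-1,-1,-1,-1,-1,-1,-1], "dp": [[0,0,10],[0,0,20],[0,0,25],[0,0,25],[0,0,25],[0,0,20],[0,0,0],[0,0,0]], "rot": [[0,0,0],[0,0,0],[0,0,0],[0,0,0],[0,0,0],[0,0,0],[0,0,0],[0,0,0]]}}

```text
time_s: 10.0
position: [0.614, -0.0362, 0.1981]
tcp_rot: [[0.98, 0.197, 0.001], [0.197, -0.98, -0.0], [0.001, 0.001, -1.0]]
contact_force: [-0.2, -0.3, -1.3]
gripper_width: 0.999
grip_force: 0.0
```

```bash
python3 - <<'E'
from h import *
S=snapshot("side");W=snapshot("wrist");s=sense();print(s["position"],s["contact_force"].round(2),s["gripper_width"],s["time_s"])
a=S["pixels"][100:220,180:360];b=W["pixels"]
cv2.imwrite("pics/s4.png",np.hstack([cv2.resize(a,(480,320)),cv2.resize(b[:240],(320,320))])[:,:,::-1])
# knob top height check: expected pixel of the knob top for 0 / 10 mm up at the hole
for z in (.094,.104): print(z,proj(S,np.array([.6127,-.0372,z])))
for r in cut_out(S,"plunger")[:2]:
    ys,xs=np.where(r["mask"]);print(r["p"],r["pixel"],xs.min(),xs.max(),ys.min(),ys.max())
for r in cut_out(S,"mirror")[:3]: print(r["pixel"],onz(S,r["pixel"],.006))
E
```

```text
[ 0.61316066 -0.03628781  0.19648286] [-0.1  -0.54 -0.27] 0.999314799175508 10.1
0.094 [271.36098929 152.2283211 ]
0.104 [271.45121183 146.69805609]
0.75 [271.8, 160.6] 265 279 150 190
[216.4, 194.9] [ 0.70502449 -0.01556608  0.006     ]
[183.0, 228.1] [0.71879891 0.08659969 0.006     ]
[165.2, 184.0] [ 0.80739226 -0.02025827  0.006     ]
```

View pics/s4.png

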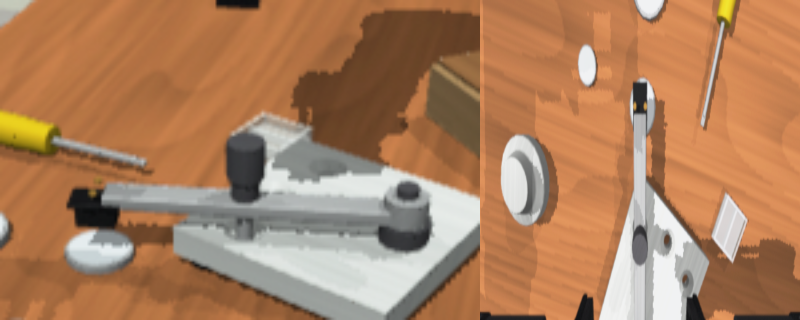

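The knob sits on its collar at (245,165). Its top is at the predicted home height, within about 1 mm, and the cartridge is over the mirror. The gripper is clear, so I'm handing in.

```bash
python3 -c "
from plant import *
print(finish_job())"
```

```text
the job is handed in; nothing more can be done
None
```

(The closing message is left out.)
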